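Calibrate the counter's hanging scale: hang the check weight, turn and hold the key

ROBOT

A 6-joint arm with a two-finger parallel gripper is mounted at the origin on a cart in front of the work surface, level with it; the furniture and walls round the work are solid. World frame = base frame: x ahead of the robot, y to its left, z up, the work surface at z = 0. Lengths are in mm, angles in rad, forces in N, time in s.
With the tool pointing down it reaches from about 300 to 750 mm from the base axis. Payload 8.5 kg.
Tool frame: the origin (TCP) lies midway between the tips of the shut fingers; the grasp point (between the pads) lies 19 mm behind it; z points along the fingers, y is the line along which they close (so a half turn about z gives the same grasp; the last joint's range is limited). The gripper opens to 88 mm and grips with 3 to 60 N. Pads are 18 mm wide; open, the fingers measure 123 mm over their backs; the gripper's body (75 mm by 187 mm) begins 45 mm behind the grasp point.
Start: joints at [1.112, 0.381, 1.297, -0, 1.464, -0.215], TCP at [132.758, 533.719, 238.748] pointing down, gripper open.
Joint ranges: [-3.11, 3.11], [-0.89, 2.33], [0.22, 2.48], [-1.42, 4.56], [0.17, 2.85], [-2.88, 2.88]. Speed limits (rad/s): [2.39, 2.39, 3.14, 3.14, 3.14, 3.14].

INTERFACE

Orientations are given as a unit quaternion [w, x, y, z].
In Python, from workcell import arm gives the robot as it stands. Calls block until the motion is done:
- arm.movep(position, orientation): joint-space move of the TCP to a pose.
- arm.move_straight(position, velocity=150, rot=None, contact_N=None): straight line of the TCP; rot=None keeps the orientation; velocity is the mean speed in mm/s. With contact_N (N) it stops when the force on the tool has changed by that much, and returns True; else False.
- arm.move_joints(angles): joint-space move.
- arm.set_gripper(opening, f_grip=None): finger opening in mm; f_grip is the grip in N (None keeps the last); returns when the fingers have stopped.
- arm.wait(seconds).
- arm.ik(position, orientation): joint angles nearest the present ones, or None.
- arm.grab_frame(name): name is "scene" or "side" or "wrist"; returns a dict with "frame" (480x640x3 uint8, red, green, blue), "fx", "fy", "cx", "cy" (pixels), "rvec" (rotation vector, rad) and "tvec" (3), from world to camera coordinates, as OpenCV has them; the wrist camera has in their place "T_tool_cam" (4x4, takes a point from camera to tool coordinates, whose origin is the TCP and whose axes are the flange's). Camera axes: x right, y down, z forward; pixel columns grow to the right and rows downward; lengths in mm; the calibration is good to about 2 mm. A picture is of the moment at which its call begins: read the wrist's pose just before it. There is no depth.
A pose or a line that the arm cannot do raises arm.MotionError and nothing moves.
- arm.finish_job(): hands the job in; it is judged then, once.
Trained networks look in a picture, given as the dict that the camera call returned (one of the last four; its "shot" number tells which), for a name from the list of things; names that differ only in an ending like _2 or _b are one class to them, and where a whole thing is asked for, a point or a joint stands for the part that bears it (a point fixed in the world has none). Each returns a list of dicts, best first, with "score" (0 to 1); they miss things now and then, are a little off and sometimes report something else, mostly with a low value. They report only what shows in the picture. A call takes as long as a camera call.
- arm.look_for(target, picture): "point" ([column, row] as shares, 0 to 1, of the picture: columns of its width, rows of its height, amid what is visible of it).
Readings, each from a call of its own:
- arm.current_time_s(): time.
- arm.current_joints(): joint angles.
- arm.current_dq(): joint speeds.
- arm.current_tau(): joint torques, N m.
- arm.current_eef_pos(): TCP position.
- arm.current_orientation(): TCP orientation.
- arm.current_contact_force(): force on the tool from outside, world axes, zero at the start.
- arm.current_ft_torque(): the same for the moment, N m.
- arm.current_width(): finger opening in mm.
- arm.current_gripper_force(): force on a finger pad.
Only numpy, scipy, OpenCV 4.12 (cv2) and the standard library are available. Lean on these libraries where they do the work, as an engineer would, in place of code of your own. Each camera call takes 0.05 s, during which the arm holds its last target. There are 200 camera calls.

TASK

The hanging scale on the cheese counter is due for calibration: pick up the steel check weight by its handle and hang it by that handle on the scale's hook, hanging free. With it hanging there, take the square-headed key out of the wooden key block (leave the round-headed one standing in it), work it fully home into the key switch on top of the weighing terminal, easing it past the stiff pins with small wiggles rather than forcing it, and turn it a quarter clockwise to its stop. The switch springs back, so finish still gripping the key and holding it turned; do not push about the jar, the cheese drum, the price stand or the thermometer near the work.

Things in the scene. Friction and masses are not known exactly. Their poses are not given: they have to be found in the camera images.
- check_weight: 500 g check weight (loose): steel bar 34 x 104 x 22 mm (x, y, z) with a tall stirrup handle, starting on the counter. Origin at the centre of its underside, z up. Round legs at y = -43 and +43 mm carry a flat-sided crossbar along y, 9 mm (x) by 10 mm (z), straight from -36 to +36 mm, centre 84 mm up, 57 mm open below it. Gripped across x 26 mm off its middle it leaves the middle free for the hook.
- handle_mid (a point): middle of the crossbar of the check weight's handle, on its centre line; axes as the weight's
- scale_stand: fixed stand of the hanging scale; origin on the counter, z up; the hook points to its -x. Grey foot from x = -90 to +80 mm, 112 mm wide, 19 mm high. Column and grey load-cell head behind: head from x = +40 to +92 mm, 50 mm wide, top 168 mm up. One round-steel hook (8 mm rod in the plane y = 0) runs from the head to -x at 150 mm height, dips and turns up. Nothing above the hook.
- hook_seat (a point): bottom of the hook's hollow, on top of the rod, 142 mm above the counter, 53 mm to -x of the stand's origin; axes as the stand's. To -x the tip turns up 20 mm away, 22 mm higher than this point; the hook's underside is 8 mm lower. Bring the handle's opening over the tip from -x, crossbar along y, then let the crossbar down: hung, its centre is 5 mm above this point.
- load_hook: the hook itself (fixed to the stand; origin and axes as scale_stand)
- square_key: calibration key (loose, 42 g), standing blade down in the block; origin at the blade's tip, z up. Black square head with a hole, 8 mm thick (x), 32 mm wide (y), 28 to 64 mm above the tip: grip its flat faces across x. Steel collar 17 mm across, 24 to 28 mm up. Blade 5 mm thick (x), 12 mm wide (y), 24 mm long, last 3.5 mm tapering to 3.8 x 10 mm. Half a turn about z changes nothing.
- round_key: the till key (loose), to be left alone: same blade and collar and same origin and axes, but a round black head 34 mm across, 7 mm thick, up to 60 mm above its tip. Which of the two slots holds which key varies.
- key_block: fixed wooden block 54 x 124 x 34 mm (x, y, z), origin at the centre of its underside. Slots in its top at y = -30 and +30 mm, 8 x 15 mm (x, y), 28 mm deep; a key stands in each, collar on the block's top (tip 10 mm above the counter), its blade's width along y. Lift a key straight up by 30 mm to clear.
- terminal: fixed weighing terminal, a grey housing 150 x 126 mm (x, y), sloping display and buttons at its -x side; the flat rear part (from x = -3 to +75 mm) is 64 mm high and carries the key switch with vertical axis at x = +36 mm, y = 0. Origin at the centre of the underside, z up.
- lock_face (a point): centre of the key switch's face, 66 mm above the counter; axes as the terminal's. Steel plug in a flush steel ring 38 mm across. At rest its slot is 14 mm long along y, 7 mm wide along x, 27 mm deep. The key goes straight down, either way round; fully home its collar rests on the face, its tip 24 mm below this point. Inside are two stiff pins (see key_switch).
- key_switch (a joint): turn of the key switch, rad: 0 at rest, grows clockwise seen from above, stop at 1.57; a spring (0.08 N m at the stop) turns it back. The key turns about 0.15 rad before the plug follows. Two stiff pins cross half the slot, 10 and 17 mm below the face. Pushed straight the key sticks there (20 to 40 N); pushed with 8 to 10 N and turned some 10 degrees to and fro it works its way past.
- honey_jar: bystander (loose): honey jar 71 x 71 x 110 mm, origin at the centre of its underside
- crottin: bystander (loose): drum-shaped goat cheese 62 x 63 x 72 mm, origin at the centre of its underside
- price_stand: bystander (loose): price stand on a round foot, 42 x 75 x 106 mm, origin at the centre of its underside
- probe: bystander (loose): core thermometer lying flat, 30 x 184 x 17 mm, origin at the centre of its underside

How it is judged (in metres and radians):
On the way, in this order (a step that is already met when the one before it is completed fails the run):
1. the check weight hangs free by its handle on the scale's hook, let go and nearly still (contact force between check_weight and load_hook above 3.5 N and contact force between check_weight and the arm below 0.3 N and contact force between check_weight and the fingers below 0.3 N and height (world z) of check_weight above 0.05 m and distance between handle_mid and hook_seat below 0.045 m and linear speed of check_weight below 0.06 m/s), for 0.3 s.
2. with the weight hanging, the square key is fully home in the key switch, which is still near rest (z of square_key in the frame of lock_face below -0.0205 m and horizontal distance between square_key and lock_face below 0.004 m and angle between square_key's own z axis and vertical below 0.12 rad and contact force between check_weight and load_hook above 3.5 N and contact force between check_weight and the arm below 0.3 N and contact force between check_weight and the fingers below 0.3 N and height (world z) of check_weight above 0.05 m and distance between handle_mid and hook_seat below 0.045 m and value of joint key_switch below 0.4 rad), for 0.1 s.
3. the key, fully home and gripped, holds the switch turned a quarter (z of square_key in the frame of lock_face below -0.0205 m and horizontal distance between square_key and lock_face below 0.004 m and angle between square_key's own z axis and vertical below 0.12 rad and value of joint key_switch above 1.35 rad and contact force between square_key and the fingers above 2 N and contact force between check_weight and load_hook above 3.5 N and contact force between check_weight and the arm below 0.3 N and contact force between check_weight and the fingers below 0.3 N and height (world z) of check_weight above 0.05 m and distance between handle_mid and hook_seat below 0.045 m), for 0.4 s.
At the end, for the whole second after the job is handed in: The weight hangs on the hook by its handle (hook carries over 3.5 N, robot not touching it), the square key is within 3.5 mm of fully home in the switch and upright, the fingers grip it and hold the switch at over 1.35 rad (77 degrees) through the last second; round key within 20 mm of its start (all of step 3 and distance of round_key from where it was at the start of the episode below 0.02 m); the arm keeps its last pose, push and grip.
It fails at once if the key is forced into the switch (over 60 N) before it is home (contact force between square_key and terminal above 60 N and z of square_key in the frame of lock_face above -0.0205 m).
It fails at once if the round key is pulled out or knocked away (distance of round_key from where it was at the start of the episode above 0.02 m).
It fails at once if the jar, the loose cheese, the price stand or the thermometer is pushed over 30 mm (distance of any of honey_jar, crottin, price_stand, probe from where it was at the start of the episode above 0.03 m).
It also fails if it takes over 72 s, if anything falls off the work surface, if the arm or the gripper's body presses on something with over 40 N, if the wrist force passes 120 N, or if a joint passes its speed limit or range.

## Working session

There is one attempt and no reset: what is moved stays moved. The work goes in short steps, each a Python script; the robot and the scene stay as the last script left them, time stands still between calls to the robot, and variables do not carry over. Pictures are saved under pics/ and viewed, at most 10 in all, crops included, and the job is handed in when it is done.

```bash
ls; mkdir -p pics
python3 - <<'E'
from workcell import arm
import cv2
for n in ("scene","side"):
    f=arm.grab_frame(n)
    cv2.imwrite(f"pics/{n}0.png",f["frame"][:,:,::-1])
    print(n,f["fx"],f["fy"],f["cx"],f["cy"],f["rvec"],f["tvec"])
    for t in "check_weight handle_mid scale_stand hook_seat load_hook square_key round_key key_block terminal lock_face honey_jar crottin price_stand probe".split():
        try: print(t,[(round(r["score"],2),round(r["point"][0]*640),round(r["point"][1]*480)) for r in arm.look_for(t,f)[:3]])
        except Exception as e: print(t,e)
print(arm.current_orientation(),arm.current_time_s())
E
```

```text
pics
scene 502.56977189266087 502.56977189266087 321.5717555941141 238.59022953122692 [ 2.35170433 -0.8735782   0.31341152] [-423.19362961  357.45648238 1233.89498451]
check_weight [(0.63, 228, 207)]
handle_mid [(0.85, 228, 203)]
scale_stand [(0.62, 338, 215), (0.41, 412, 325)]
hook_seat [(0.54, 327, 197)]
load_hook []
square_key [(0.56, 272, 242)]
round_key []
key_block [(0.78, 263, 245), (0.25, 413, 325)]
terminal [(0.86, 401, 342)]
lock_face [(0.94, 402, 344)]
honey_jar [(0.89, 395, 277), (0.4, 398, 345)]
crottin [(0.56, 419, 297), (0.29, 411, 326)]
price_stand []
probe [(0.63, 207, 157)]
side 496.43807599918097 496.43807599918097 321.7583013136756 241.752329485606 [ 0.62852196 -2.37401777  1.45868201] [ 527.90697921  220.87793255 1395.00980896]
check_weight [(0.76, 304, 326)]
handle_mid [(0.68, 299, 328)]
scale_stand [(0.79, 279, 263), (0.48, 363, 236)]
hook_seat []
load_hook []
square_key []
round_key [(0.44, 333, 292)]
key_block [(0.75, 339, 300)]
terminal [(0.5, 362, 235)]
lock_face [(0.69, 365, 237)]
honey_jar [(0.89, 336, 228), (0.75, 332, 293)]
crottin [(0.51, 349, 229)]
price_stand [(0.4, 361, 235)]
probe [(0.56, 222, 376)]
[-2.08982561e-05  1.21591095e-01  9.92580276e-01 -3.61206413e-05] 1.5
```

View pics/scene0.png

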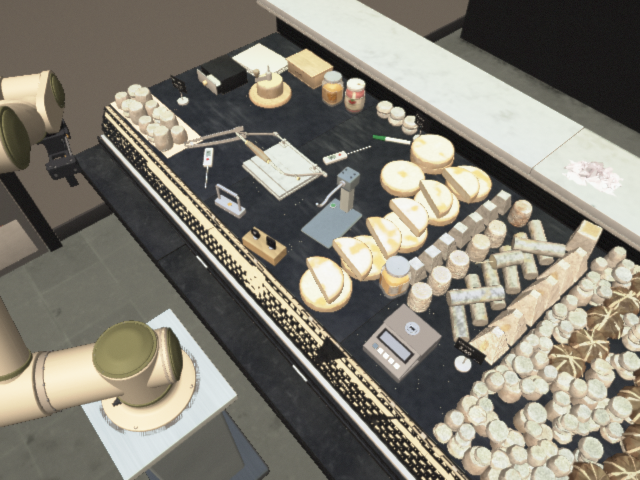

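View pics/side0.png

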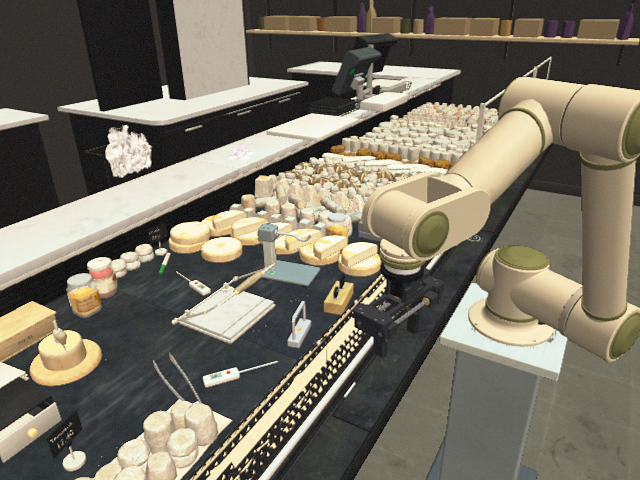

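The scene picture shows the weight's handle at about (228,192), the key block at (264,247), the stand's head at (348,180) with its hook tip near (320,200), the terminal at (402,342) and the lock at (412,327). The networks agree. Next I'll get rough positions and close wrist views.

```bash
cat > h.py <<'E'
from workcell import arm
import cv2, numpy as np
from scipy.spatial.transform import Rotation as R
def cam(f,pose=None):
    """-> R (cam->world), centre (world)"""
    if "rvec" in f:
        Rm=cv2.Rodrigues(np.array(f["rvec"],float))[0]; return Rm.T,-Rm.T@np.array(f["tvec"],float).ravel()
    p,q=pose; Rt=R.from_quat(q,scalar_first=True).as_matrix(); T=np.array(f["T_tool_cam"])
    return Rt@T[:3,:3], np.array(p)+Rt@T[:3,3]
def ray(f,u,v,z,pose=None):
    Rc,c=cam(f,pose); d=Rc@np.array([(u-f["cx"])/f["fx"],(v-f["cy"])/f["fy"],1])
    return c+d*(z-c[2])/d[2]
def proj(f,P,pose=None):
    Rc,c=cam(f,pose); X=(np.atleast_2d(P)-c)@Rc
    return np.c_[X[:,0]/X[:,2]*f["fx"]+f["cx"],X[:,1]/X[:,2]*f["fy"]+f["cy"]]
def down(a):
    """tool pointing down, tool y (closing) at world angle a (mod pi)"""
    x=np.array([np.sin(a),-np.cos(a),0]);y=np.array([np.cos(a),np.sin(a),0])
    return R.from_matrix(np.c_[x,y,np.cross(x,y)]).as_quat(scalar_first=True)
def wrist(name):
    pose=(arm.current_eef_pos(),arm.current_orientation()); f=arm.grab_frame("wrist")
    cv2.imwrite(f"pics/{name}.png",f["frame"][:,:,::-1]); return f,pose
E
python3 - <<'E'
from h import *
np.set_printoptions(precision=1,suppress=True)
f=arm.grab_frame("scene")
for n,u,v,z in [("handle",228,188,84),("weight",230,207,11),("keyL",253,231,60),("keyR",272,242,60),("block",264,248,34),("head",348,172,168),("tip",319,202,160),("foot",331,226,19),("lock",412,327,66),("jar",396,277,60),("pricestand",463,363,0),("probe",207,160,8),("L",255,150,10)]:
    print(n,ray(f,u,v,z))
g=arm.grab_frame("side")
for n,u,v,z in [("handle",300,308,84),("weight",299,338,11),("block",340,300,34),("head",268,232,168),("foot",297,272,19)]: print(n,ray(g,u,v,z))
w,pose=wrist("w0"); print(w["fx"],w["T_tool_cam"])
E
```

```text
handle [486.5 349.7  84. ]
weight [476.7 341.8  11. ]
keyL [454.8 182.2  60. ]
keyR [472.1 114.6  60. ]
block [452.1 129.2  34. ]
head [750.  104.2 168. ]
tip [614.6  75.8 160. ]
foot [662.2  73.8  19. ]
lock [ 572.9 -331.6   66. ]
jar [ 654.6 -198.5   60. ]
pricestand [ 629.5 -468.5    0. ]
probe [540.  570.9   8. ]
L [692.7 503.9  10. ]
handle [480.1 337.1  84. ]
weight [466.8 367.7  11. ]
block [441.4 185.1  34. ]
head [721.6 136.7 168. ]
foot [652.4  87.7  19. ]
367.6553229964826 [[   0.    -1.    -0.3   72. ]
 [   1.    -0.     0.     0.1]
 [  -0.    -0.3    1.  -146.2]
 [   0.     0.     0.     1. ]]
```

```bash
sed -i 's/x=np.array(\[np.sin(a),-np.cos(a),0\])/x=np.array([-np.sin(a),np.cos(a),0])/' h.py
cat >> h.py <<'E'
import pickle
def view(name,P,a,targets=()):
    arm.movep(P,down(a)); arm.wait(0.3)
    f,pose=wrist(name); pickle.dump((f,pose),open(name+".pkl","wb"))
    for t in targets: print(name,t,[(round(r["score"],2),round(r["point"][0]*640),round(r["point"][1]*480)) for r in arm.look_for(t,f)[:3]])
    return f,pose
E
python3 - <<'E'
from h import *
view("w1",[570,-330,220],np.pi/2,["lock_face","terminal","honey_jar","price_stand","crottin"])
view("w2",[620,75,290],np.pi/2,["hook_seat","scale_stand","load_hook"])
view("w3",[460,250,270],np.pi/2,["handle_mid","check_weight","square_key","round_key","key_block"])
print(arm.current_time_s())
E
```

```text
w1 lock_face [(0.77, 310, 174)]
w1 terminal [(0.98, 313, 177)]
w1 honey_jar [(0.65, 476, 290)]
w1 price_stand [(0.73, 168, 277)]
w1 crottin [(0.9, 372, 314)]
w2 hook_seat [(0.63, 326, 265)]
w2 scale_stand [(0.71, 331, 251)]
w2 load_hook [(0.64, 327, 266)]
w3 handle_mid [(0.9, 405, 217)]
w3 check_weight []
w3 square_key [(0.92, 185, 213)]
w3 round_key [(0.6, 246, 205)]
w3 key_block [(0.77, 224, 200)]
9.2
```

View pics/w1.png

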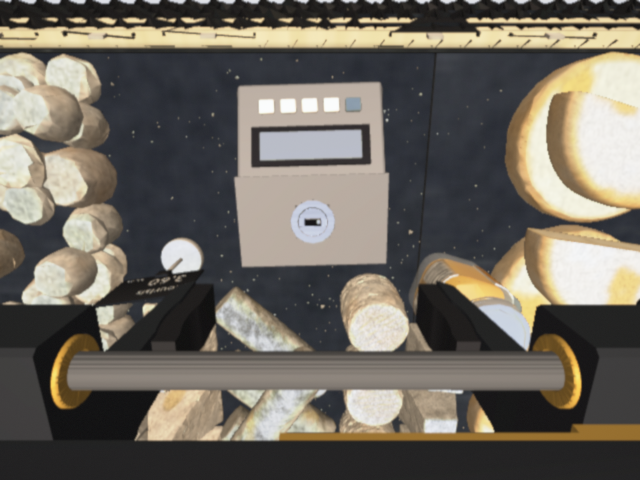

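View pics/w2.png

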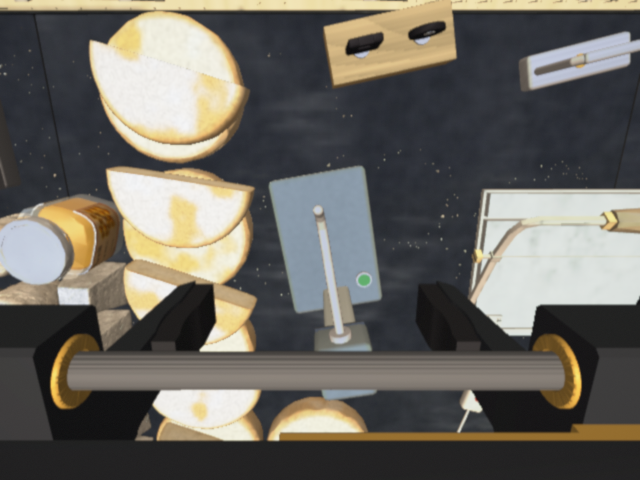

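View pics/w3.png

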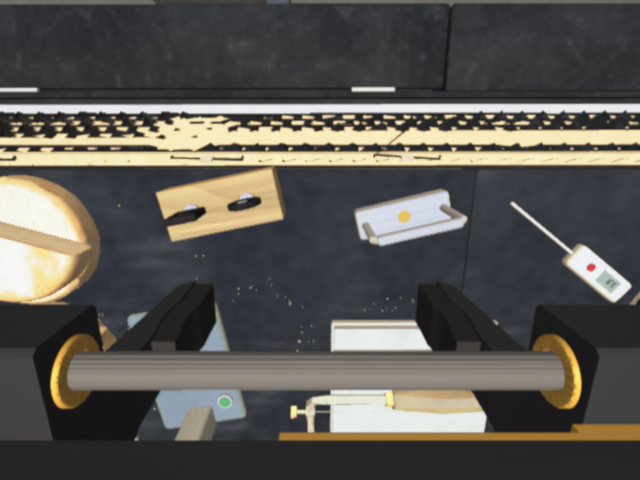

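w1 shows the terminal with its lock at (313,222), the price stand's foot at (181,258) and the jar near (490,310). w2 shows the stand, hook tip at (319,211) and head at (342,350). w3 shows the weight at (410,217) and the keys at (187,214) and (245,202). I'll take closer views of the weight and keys.

Run:
```python
from h import *
np.set_printoptions(precision=1,suppress=True)
f,p=pickle.load(open("w3.pkl","rb"))
H=ray(f,408,217,50,p);B=ray(f,221,204,34,p); print(H,B)
g,q=pickle.load(open("w1.pkl","rb")); print("lock",ray(g,313,222,66,q))
g,q=pickle.load(open("w2.pkl","rb")); print("tip",ray(g,319,211,164,q),"head end",ray(g,340,338,158,q))
a,_=view("w4",[H[0]+50,H[1],215],np.pi/2,["handle_mid"])
b,_=view("w5",[B[0]+50,B[1],190],np.pi/2,["square_key","round_key"])
m=np.hstack([x["frame"][60:300,120:520] for x in (a,b)])
m=np.vstack([cv2.resize(x["frame"][0:300,40:600],(800,300+0)) if 0 else cv2.resize(x["frame"][20:300,60:580],(557,300)) for x in (a,b)])
cv2.imwrite("pics/m1.png",cv2.resize(m,(743,600))[:,:,::-1] if 0 else m[:,:,::-1])
```

```text
[473.5 344.5  50. ] [463.  150.5  34. ]
lock [ 572.  -331.4   66. ]
tip [606.5  77.6 164. ] head end [718.7  95.9 158. ]
w4 handle_mid [(0.85, 319, 159), (0.58, 549, 228)]
w5 square_key [(0.88, 273, 171), (0.71, 255, 393)]
w5 round_key [(0.89, 353, 156)]
```

View pics/m1.png

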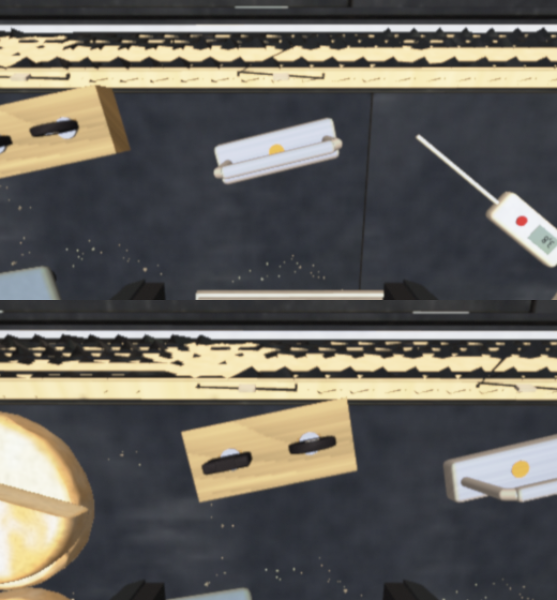

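The crossbar runs from about (264,181) to (376,155) in w4. In w5 the left head has square ends, so the square key is the one on the block's -y side, as the networks say. I'll pick up the weight next.

Run:
```python
from h import *
np.set_printoptions(precision=2,suppress=True)
f,p=pickle.load(open("w4.pkl","rb"))
s=557/520
o=lambda u,v:(60+u/s,20+v/s)
A=ray(f,*o(219,173),84,p);B=ray(f,*o(338,145),84,p)
print("bar",A,B,np.linalg.norm(B-A),np.arctan2(*(B-A)[:2])*-1)
C=ray(f,*o(276,150),22,p); print("disc",C)
# body top corners
for q in [(214,148),(332,119)]: print(ray(f,*o(*q),22,p))
g,q=pickle.load(open("w5.pkl","rb")); o5=lambda u,v:(60+u/s,20+(v-300)/s)
for n,u,v,z in [("c1",182,433,34),("c2",347,400,34),("c3",357,470,34),("c4",200,502,34),("sq l",203,467,74),("sq r",252,457,74),("rd l",289,449,55),("rd r",336,440,55)]: print(n,ray(g,*o5(u,v),z,q))
print(arm.current_joints(), [arm.ik([480,340,150],down(k)) for k in (-.2,np.pi-.2)])
# weight mid estimate,
```

```text
bar [488.74 305.9   84.  ] [469.49 388.86  84.  ] 85.17027814404163 0.22794535090077653
disc [477.66 346.5   22.  ]
[475.97 294.03  22.  ]
[452.44 392.94  22.  ]
c1 [451.74  83.56  34.  ]
c2 [428.25 205.06  34.  ]
c3 [478.92 215.43  34.  ]
c4 [503.97  94.3   34.  ]
sq l [472.09 105.02  74.  ]
sq r [465.52 137.48  74.  ]
rd l [461.73 162.46  55.  ]
rd r [455.54 195.09  55.  ]
[ 0.06  0.4   1.42  0.    1.32 -1.51] [array([ 0.42,  0.52,  1.33, -0.  ,  1.29,  0.62]), array([ 0.42,  0.52,  1.33, -0.  ,  1.29, -2.53])]
```

```bash
cat >> h.py <<'E'
ax=lambda y: np.array([np.cos(y),np.sin(y),0.]); ay=lambda y: np.array([-np.sin(y),np.cos(y),0.])
HM=np.array([479.1,347.4,84.]); HY=0.228
SY=0.162; SEAT=np.array([606.5,77.6,0])+20*ax(SY)+[0,0,142]
E
python3 - <<'E'
from h import *
np.set_printoptions(precision=2,suppress=True)
G=HM+26*ay(HY)-[0,0,19]
arm.set_gripper(45,60)
arm.movep(G+[0,0,110],down(HY)); arm.move_straight(G,120)
arm.wait(.2); arm.set_gripper(0,60); print("w",arm.current_width(),arm.current_gripper_force(),arm.current_eef_pos()-G)
c=arm.move_straight(G+[0,0,120],80); arm.wait(.3); print(arm.current_width(),arm.current_contact_force(),arm.current_ft_torque())
f,p=wrist("w6"); print(arm.look_for("check_weight",f)[:1],arm.current_time_s())
E
```

```text
w 7.623169569302555 59.9962393194437 [-0.18 -0.03 -0.04]
7.544036393457282 [-0.54  0.01 -5.35] [0.05 0.09 0.04]
[{'point': [0.4884, 0.5627], 'score': 0.78}] 17.7167
```

View pics/w6.png

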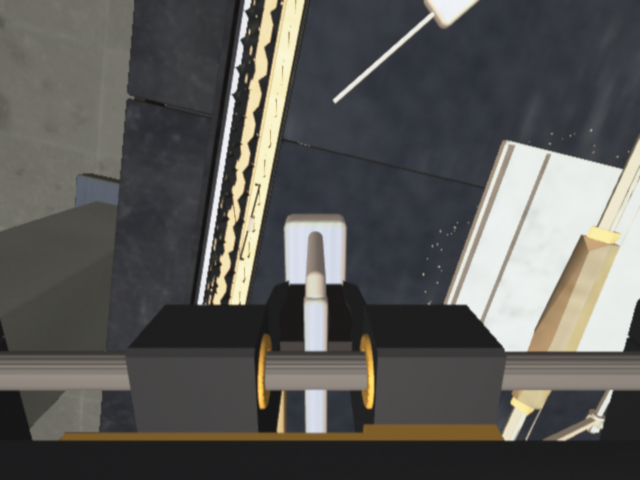

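The weight is held straight between the fingers at (316,290). Next I'll hang it.

Run:
```python
from h import *
np.set_printoptions(precision=2,suppress=True)
def T(dx,c): return SEAT+dx*ax(SY)+26*ay(SY)+[0,0,c-142-19]
q=down(SY)
arm.movep(T(-90,184),q); f0=arm.current_contact_force(); print(f0)
print("hit?",arm.move_straight(T(0,184),80,contact_N=4), arm.current_contact_force())
print("down",arm.move_straight(T(0,146),40,contact_N=4.5), arm.current_eef_pos()-T(0,147),arm.current_contact_force())
f,p=wrist("w7"); s=arm.grab_frame("side"); cv2.imwrite("pics/s1.png",cv2.resize(s["frame"][150:330,180:420],(800,600))[:,:,::-1])
print(arm.current_time_s())
```

```text
[ 0.29  0.49 -5.21]
hit? False [-0.38  0.19 -4.08]
down True [-0.39  0.06  0.47] [-0.83 -0.86  3.62]
21.0417
```

View pics/s1.png

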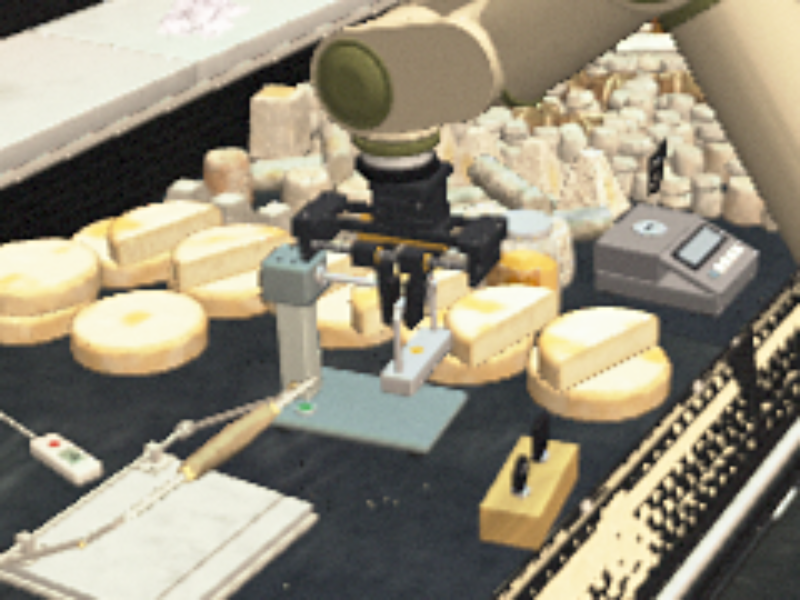

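The weight hangs over the stand with its crossbar at seat height, (410,270), and the hook has taken the load. I'll release it, rise clear, and look at the hook, the keys and the lock from the same relative viewpoint.

Run:
```python
from h import *
np.set_printoptions(precision=2,suppress=True)
p=np.array(arm.current_eef_pos())
arm.set_gripper(24,20); arm.wait(.2)
arm.move_straight(p+[0,0,90],60); arm.wait(.5)
print(arm.current_contact_force())
# key view: same offset relative to key/lock, closing axis along key x
YB=0.197; K=np.array([471.3,120.4,34.]); 
print([arm.ik(K+[0,0,100],down(YB+k)) for k in (0,np.pi)], [arm.ik([572,-331.4,75],down(k)) for k in (.03,.03-1.75,.03+np.pi,.03+np.pi-1.75)])
arm.set_gripper(30)
f,_=view("w8",[540,75,300],np.pi/2,["handle_mid"])
g,_=view("w9",K+45*ax(0)+[0,0,130],np.pi/2,["square_key","round_key"])
m=np.vstack([cv2.resize(x["frame"][20:300,60:580],(557,300)) for x in (f,g)]); cv2.imwrite("pics/m2.png",m[:,:,::-1])
print(arm.current_time_s())
```

```text
[ 0.47 -0.83 -0.06]
[array([ 0.01,  0.38,  1.64, -0.  ,  1.12, -0.19]), None] [array([-0.7 ,  0.71,  1.19, -0.  ,  1.24, -0.73]), array([-0.7 ,  0.71,  1.19, -0.  ,  1.24,  1.02]), array([-0.7 ,  0.71,  1.19, -0.  ,  1.24,  2.41]), array([-0.7 ,  0.71,  1.19, -0.  ,  1.24, -2.13])]
w8 handle_mid [(0.59, 322, 279)]
w9 square_key [(0.78, 313, 167)]
w9 round_key [(0.72, 399, 149)]
26.9417
```

View pics/m2.png

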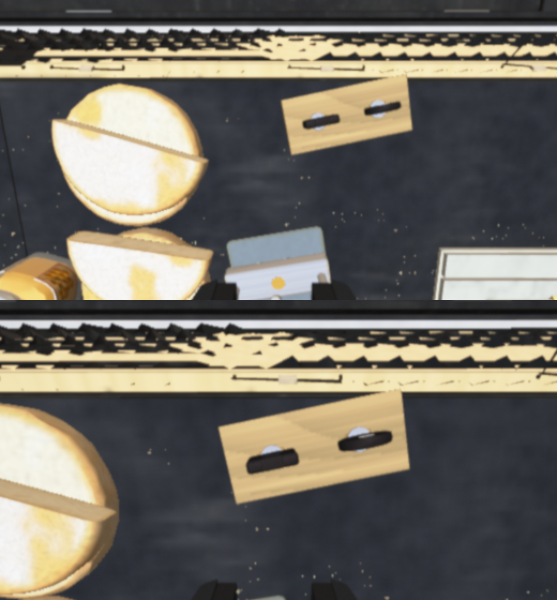

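The weight hangs level over the foot, and w9 confirms the square key is the left one with the square head. Next I'll measure the key with the camera straight above it (no parallax, same tool frame as for the lock later), then grip and lift it.

```bash
cat >> h.py <<'E'
YB=0.197
def nadir(name,P,z,a,mask,rad,camh=236):
    """camera straight above P; blob of mask nearest P -> centre, size, yaw of long side (world)"""
    q=down(a); arm.movep(np.array([P[0],P[1],z+camh-146])-72*ay(a),q); arm.wait(.3)
    f,p=wrist(name); u,v=proj(f,[P[0],P[1],z],p)[0]
    m=mask(f["frame"].astype(int)).astype(np.uint8)
    r=int(rad*f["fx"]/camh); w=np.zeros_like(m); cv2.circle(w,(int(u),int(v)),r,1,-1); m*=w
    n,lab,st,ce=cv2.connectedComponentsWithStats(m); i=1+np.argmax(st[1:,4])
    c=cv2.findContours((lab==i).astype(np.uint8),cv2.RETR_EXTERNAL,cv2.CHAIN_APPROX_NONE)[0]
    c=max(c,key=len); W=np.array([ray(f,x,y,z,p)[:2] for x,y in c[:,0]+0.])
    rc=cv2.minAreaRect(W.astype(np.float32)); b=cv2.boxPoints(rc); e=[b[1]-b[0],b[2]-b[1]]; l=max(e,key=np.linalg.norm)
    crop=f["frame"][max(0,int(v)-75):int(v)+75,int(u)-100:int(u)+100]
    return np.array(rc[0]),rc[1],np.arctan2(l[1],l[0])%np.pi,ray(f,*ce[i],z,p)[:2],crop
E
python3 - <<'E'
from h import *
np.set_printoptions(precision=2,suppress=True)
c,s,y,ce,crop=nadir("w10",[470.8,120.4],74,YB,lambda f:f.max(2)<70,26)
print(c,s,y-np.pi/2,ce); cv2.imwrite("keycrop.png",crop[:,:,::-1])
print(arm.current_time_s())
E
```

```text
[470.76 119.18] (5.656711578369141, 29.717668533325195) 0.19795108 [470.69 119.6 ]
28.4167
```

Run:
```python
from h import *
np.set_printoptions(precision=2,suppress=True)
K=np.array([470.75,119.4,43.]); a=0.198
arm.set_gripper(34,40)
arm.movep(K+[0,0,55],down(a)); print(arm.move_straight(K,80,contact_N=8)); arm.wait(.2)
arm.set_gripper(0,40); print(arm.current_width(),arm.current_gripper_force(),arm.current_contact_force(),arm.current_ft_torque())
arm.move_straight(K+[0,0,45],60); print(arm.current_width(),arm.current_contact_force())
arm.move_straight(K+[0,0,140],150)
L=[572,-331.4]; YT=0.03
mk=lambda f:(f[:,:,2]-f[:,:,0]>3)&(f.max(2)>90)
c,s,y,ce,crop=nadir("w11",L,66,YT,mk,30); print("ring",c,s,ce)
f,p=wrist("w12"); pickle.dump((f,p),open("w12.pkl","wb"))
h=f["frame"][230:440,180:460]; k=cv2.imread("keycrop.png")
m=np.zeros((600,800,3),np.uint8); m[:300,:400]=cv2.resize(crop[:,:,::-1],(400,300),interpolation=cv2.INTER_CUBIC); m[:300,400:]=cv2.resize(k,(400,300)); m[300:,:400]=cv2.resize(h[:,:,::-1],(400,300)); m[300:,400:]=cv2.resize(f["frame"][:300:,60:580][:,:,::-1],(400,300))
cv2.imwrite("pics/m3.png",m); print(arm.current_time_s())
```

```text
False
7.543219251540852 40.000047131907195 [0.75 0.2  0.8 ] [-0.08  0.05 -0.02]
7.856326047849313 [ 1.27  0.2  -0.76]
ring [ 571.89 -332.07] (36.50617599487305, 36.264888763427734) [ 571.8  -331.71]
34.725
```

View pics/m3.png

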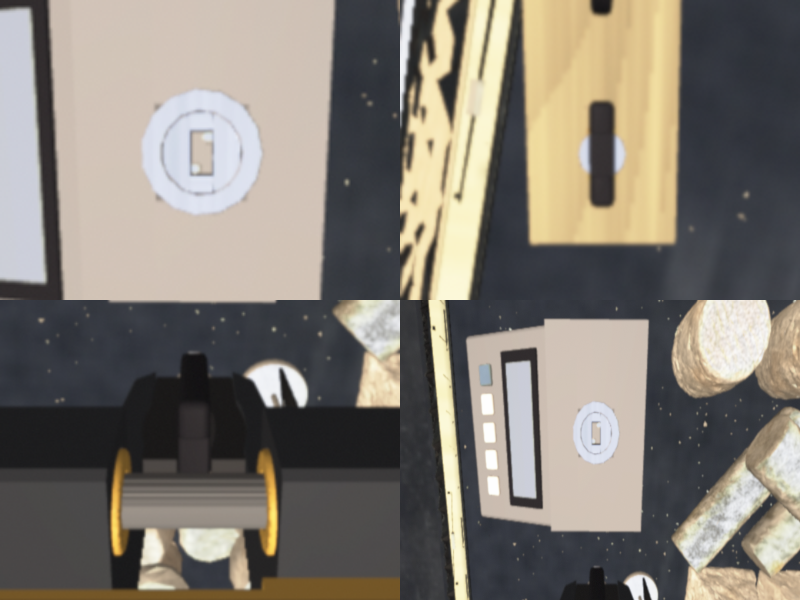

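The crops show the lock slot cleanly centred in its ring, aligned with the view, and the key held upright in the fingers. The measured lock is (571.9,-332.1). Next I'll insert with light pushes and wiggles.

Run:
```python
from h import *
np.set_printoptions(precision=3,suppress=True)
f,p=pickle.load(open("w12.pkl","rb"))
C=[ray(f,60+(U-400)*1.3,V-300,64,p)[:2] for U,V in [(545,319),(648,320),(640,531),(551,525)]]
y1=C[0]-C[3]; y2=C[1]-C[2]; x1=C[1]-C[0]
print([np.linalg.norm(v) for v in (y1,y2,x1)],-np.arctan2(y1[0],y1[1]),-np.arctan2(y2[0],y2[1]),np.arctan2(x1[1],x1[0]))
YT=-(np.arctan2(y1[0],y1[1])+np.arctan2(y2[0],y2[1]))/2; YT=np.clip(YT,0,.06); print("YT",YT)
mid=C[1]+C[2]; lockpred=mid/2-39*ax(YT)[:2]; print("lock from rear edge",lockpred)
L=np.array([571.9,-331.9,104.]); np.save("L.npy",np.r_[L,YT])
arm.movep(L+[0,0,25],down(YT)); arm.move_straight(L,60); arm.wait(.3)
f0=np.array(arm.current_contact_force()); np.save("f0.npy",f0); print(f0,arm.current_ft_torque())
h=arm.move_straight(L-[0,0,20],20,contact_N=6)
print(h,arm.current_eef_pos()-L,np.array(arm.current_contact_force())-f0,arm.current_ft_torque(),arm.current_width())
print(arm.current_time_s())
```

```text
[np.float64(122.22236176618419), np.float64(125.87733812129217), np.float64(77.09091747712327)] 0.02253235011493013 0.026003870640343804 0.024165125249455417
YT 0.024268110377636966
lock from rear edge [ 571.664 -332.235]
[-0.414  0.791 -0.354] [-0.063 -0.013 -0.008]
True [  0.068  -0.196 -14.597] [ 0.056 -0.563  5.372] [-0.091  0.181  0.018] 7.721188715072499
36.725
```

It's in the slot and resting on the first pin (14.6 mm down, as predicted). Now the wiggles.

```bash
cat > wig.py <<'E'
from h import *
np.set_printoptions(precision=2,suppress=True)
f0=np.load("f0.npy"); d=np.load("L.npy"); L,YT=d[:3],d[3]
fz=lambda: arm.current_contact_force()[2]-f0[2]
t0=arm.current_time_s(); s=1
while arm.current_time_s()-t0<12:
    z=arm.current_eef_pos()[2]
    if z<74.0: break
    need=9-fz()
    if need>1: arm.move_straight([L[0],L[1],z-6],20,contact_N=need)
    j=np.array(arm.current_joints()); 
    j6=np.array(arm.ik(arm.current_eef_pos(),down(YT)))[5]
    F=[]
    for k in (.18,-.18):
        j[5]=j6+k; arm.move_joints(j); F.append(fz())
    zz=arm.current_eef_pos()[2]
    print(round(arm.current_time_s()-t0,2),round(z,2),round(zz,2),np.array(F),round(arm.current_width(),2))
    if zz<76.5 and fz()>4 and abs(zz-z)<.1: break
arm.move_straight([L[0],L[1],arm.current_eef_pos()[2]],20,rot=down(YT))
print(arm.current_eef_pos(),fz(),arm.current_ft_torque(),arm.current_time_s())
E
python3 wig.py
```

```text
0.93 89.4 88.31 [0.92 1.03] 7.84
2.26 88.31 82.08 [2.85 3.82] 7.88
3.33 82.08 81.78 [2.27 3.72] 7.9
4.41 81.78 81.61 [3.65 5.22] 7.64
5.48 81.61 81.34 [4.46 4.49] 7.5
6.56 81.34 81.15 [4.66 4.14] 7.5
7.63 81.15 80.96 [4.11 4.27] 7.61
8.71 80.96 80.87 [5.02 4.68] 7.55
9.78 80.87 80.7 [5.64 5.18] 7.54
10.86 80.7 80.59 [6.57 4.54] 7.73
11.93 80.59 80.41 [5.87 5.82] 7.55
13.01 80.41 80.33 [6.02 5.74] 7.68
[ 571.68 -332.54   80.33] 3.8090789501116866 [-0.7   0.75 -0.02] 50.0667
```

```bash
cat > wig2.py <<'E'
from h import *
np.set_printoptions(precision=2,suppress=True)
f0=np.load("f0.npy"); YT=np.load("L.npy")[3]; L=np.array([571.7,-332.4])
F=lambda: np.array(arm.current_contact_force())-f0
t0=arm.current_time_s(); print(F()); arm.set_gripper(0,60)
push=0.6; z=arm.current_eef_pos()[2]; k=.19
while arm.current_time_s()-t0<5:
    j=arm.ik([*L,z-push],down(YT+k)); k=-k
    arm.move_joints(j)
    f=F(); zz=arm.current_eef_pos()[2]
    print(round(arm.current_time_s()-t0,2),round(z-push,2),round(zz,2),f)
    z=zz
    push=np.clip(push+(10-f[2])*.1,.1,2.5)
    if zz<75.2 or f[2]>30: break
print(arm.current_eef_pos(),arm.current_ft_torque(),arm.current_width(),arm.current_time_s())
E
python3 wig2.py
```

```text
[-4.69 -3.97  3.81]
0.52 79.75 80.29 [-3.35 -2.21  7.59]
0.97 79.45 80.23 [-4.45 -1.11  8.71]
1.42 79.26 80.23 [-4.96 -1.2   9.66]
1.87 79.22 80.21 [-4.05 -1.42 11.38]
2.32 79.34 80.23 [-4.41 -1.07 10.19]
2.77 79.38 80.25 [-5.08 -1.19 10.39]
3.22 79.44 80.24 [-3.62 -2.25  9.33]
3.67 79.36 80.21 [-4.89 -1.58  9.63]
4.12 79.29 80.23 [-4.37 -2.29 10.52]
4.57 79.36 80.22 [-3.67 -1.98 10.66]
5.02 79.43 80.25 [-3.55 -1.7   9.68]
[ 571.77 -332.7    80.25] [-0.28  0.79  0.  ] 7.579915932268991 55.0833
```

```bash
cat > wig3.py <<'E'
from h import *
np.set_printoptions(precision=2,suppress=True)
f0=np.load("f0.npy"); YT=np.load("L.npy")[3]; L=np.array([571.3,-332.75])
F=lambda: np.array(arm.current_contact_force())-f0
t0=arm.current_time_s()
z=arm.current_eef_pos()[2]; k=.24; tgt=12; push=1.2
while arm.current_time_s()-t0<4.2:
    arm.move_joints(arm.ik([*L,z-push],down(YT+k))); k=-k
    f=F(); zz=arm.current_eef_pos()[2]
    print(round(arm.current_time_s()-t0,2),round(zz,2),f,L)
    L=L+np.clip(f[:2]*.05,-.2,.2)
    if z-zz<.15: tgt=min(tgt+2.5,28)
    push=np.clip(push+(tgt-f[2])*.08,.3,3); z=zz
    if zz<75.6 or f[2]>38: break
print(arm.current_eef_pos(),arm.current_ft_torque(),arm.current_width(),arm.current_time_s())
E
python3 wig3.py
```

```text
0.25 80.22 [-3.83 -0.82 11.4 ] [ 571.3  -332.75]
0.78 80.18 [-2.5   0.14 12.62] [ 571.11 -332.79]
1.32 80.15 [-1.73  0.25 14.74] [ 570.98 -332.78]
1.85 80.1 [-3.34  0.7  16.02] [ 570.9  -332.77]
2.38 80.05 [-3.59  0.88 19.88] [ 570.73 -332.74]
2.92 79.93 [-3.05  1.96 20.62] [ 570.55 -332.69]
3.45 79.89 [-3.28  1.62 20.61] [ 570.4  -332.59]
3.98 79.9 [-1.56  1.21 20.23] [ 570.23 -332.51]
4.52 79.9 [-3.19  0.75 20.23] [ 570.16 -332.45]
[ 571.58 -332.84   79.9 ] [0.2  0.52 0.02] 7.663321782549678 59.6
```

```bash
cat > wig4.py <<'E'
from h import *
np.set_printoptions(precision=2,suppress=True)
f0=np.load("f0.npy"); YT=np.load("L.npy")[3]; L=np.array([571.7,-332.3])
F=lambda: np.array(arm.current_contact_force())-f0
z=arm.current_eef_pos()[2]; tgt=20; push=1.7; i=0; home=False; hist=[]
S=[(.2,.5),(-.2,-.5),(.2,-.5),(-.2,.5)]
while arm.current_time_s()<64.6:
    k,dy=S[i%4]; i+=1
    arm.move_joints(arm.ik([L[0],L[1]+dy,z-push],down(YT+k)))
    f=F(); zz=arm.current_eef_pos()[2]
    print(round(arm.current_time_s(),2),round(zz,2),f,round(push,2))
    if z-zz<.15: tgt=min(tgt+2.5,32)
    else: tgt=max(12,tgt-4)
    push=np.clip(push+(tgt-f[2])*.08,.3,3.2); z=zz
    if zz<75.4 or (zz<77.5 and f[2]>15): home=True; break
    if f[2]>42: push=1
print(home,arm.current_eef_pos(),arm.current_ft_torque(),arm.current_width(),arm.current_time_s())
E
python3 wig4.py
```

```text
59.85 80.03 [-5.94 -3.14 15.61] 1.7
60.32 79.97 [-6.53  1.5  19.08] 2.25
60.78 79.91 [-6.96  1.61 20.87] 2.72
61.25 79.79 [-8.92  0.   22.63] 3.2
61.72 79.77 [-8.38 -1.15 23.13] 3.2
62.18 79.72 [-8.12  3.65 24.82] 3.2
62.65 79.71 [-8.08  1.87 24.34] 3.2
63.12 79.74 [-8.84  0.04 23.07] 3.2
63.58 79.75 [-7.81 -0.82 23.69] 3.2
64.05 79.69 [-9.32  2.28 25.38] 3.2
64.52 79.73 [-9.69  2.26 24.64] 3.2
64.98 79.72 [-9.48 -0.1  23.7 ] 3.2
False [ 571.91 -332.66   79.72] [-0.04  1.74 -0.01] 7.43988357253896 64.9833
```

```bash
cat > wig5.py <<'E'
from h import *
np.set_printoptions(precision=2,suppress=True)
f0=np.load("f0.npy"); YT=np.load("L.npy")[3]; L=np.array([571.0,-332.4])
F=lambda: np.array(arm.current_contact_force())-f0
z=arm.current_eef_pos()[2]; push=4.2; k=.2
while arm.current_time_s()<67.2:
    arm.move_joints(arm.ik([*L,z-push],down(YT+k))); k=-k
    f=F(); zz=arm.current_eef_pos()[2]
    print(round(arm.current_time_s(),2),round(zz,2),f,round(push,2))
    d=z-zz; z=zz
    if d>.6: push=1.5
    elif np.linalg.norm(f)<44: push=min(push+.8,6.5)
    if zz<75.4: break
push=min(push,1.5)
arm.move_joints(arm.ik([571.6,-332.5,z-push],down(YT))); arm.wait(.15); print(F(),arm.current_eef_pos())
for t in (.9,1.74): arm.move_joints(arm.ik([571.6,-332.5,z-push],down(YT-t)))
print(arm.current_eef_pos(),F(),arm.current_ft_torque(),arm.current_width(),arm.current_time_s())
E
python3 wig5.py
```

```text
65.45 79.0 [-6.35  1.45 23.97] 4.2
65.92 79.16 [-3.12 -0.63 13.35] 1.5
66.38 79.08 [-3.44  0.18 17.05] 2.3
66.85 78.93 [-5.81  1.83 21.55] 3.1
67.32 77.52 [-4.94  0.06 17.46] 3.9
[-4.28 -1.27 13.79] [ 571.72 -332.9    77.5 ]
[ 571.71 -332.55   76.93] [-4.61 -1.05  9.99] [-0.1   0.97  0.09] 7.986650051299535 69.4583
```

```bash
python3 -c "
from workcell import arm
arm.wait(0.35); print(arm.current_ft_torque(),arm.current_time_s()); print(arm.finish_job())"
```

```text
[-0.09802931  0.90245048  0.10938518] 69.8083
the job is handed in; nothing more can be done
None
```

I handed the job in at 69.8 s (limit 72 s) with the weight hung and the key gripped and held turned a quarter clockwise, but I don't know the verdict. The key reads about 22 mm deep of 24 mm. The torque of about 0.1 N m fits the switch's spring. The second pin gave way only at up to about 25 N instead of the 8–10 N asked (60 N limit), and I didn't look at the weight again after it was first hung.

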